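# Unclamp the whetstone and put it away in the knife block

### The arm

A 6-joint arm with a two-finger parallel gripper is mounted at the origin on the work surface; the furniture and walls round the work are solid. World frame = base frame: x ahead of the robot, y to its left, z up, the work surface at z = 0. Lengths are in m, angles in rad, forces in N, time in s.
With the tool pointing down it reaches from about 0.35 to 0.975 m from the base axis. Payload 4.9 kg.
Tool frame: the origin (TCP) lies at the very end of the fingers, on their centre line; the grasp point (between the pads) lies 19 mm behind it (ctrl.tcp_to_grasp is the z of the grasp point in the tool frame, in m); z points along the fingers, y is the line along which they close (so a half turn about z gives the same grasp; the last joint's range is limited). The gripper opens to 85 mm and grips with 20 to 120 N. Pads are 22 mm wide; open, the fingers measure 114 mm over their backs; the gripper's body (76 mm by 85 mm) begins 54 mm behind the grasp point. The pads swing forward as they close: fully open they stand 13 mm farther back than shut.
Start: joints at [1.152, 0.053, 1.613, -0, 1.476, -0.119], TCP at [0.185, 0.597, 0.231] pointing down, gripper open.
Joint ranges: [-3.01, 3.01], [-1.01, 2.22], [0.06, 2.58], [-1.02, 4.17], [0.09, 2.62], [-3.14, 3.14]. Speed limits (rad/s): [2.57, 2.57, 3.14, 3.14, 3.14, 3.14].

### API

Orientations are given as a rotation vector (axis times angle).
In Python, from station import ctrl, eyes, job, nets gives the robot as it stands. The module is installed in compiled form; this text tells all that it offers.
- The arm moves only by the tool jog_arm, never from a script. Its argument "commands" is one flat list of numbers, 7 for each row, row after row: the shift along the tool's x, y, z each as a share of 0.06 m, from -1 to 1, then the turn, a rotation vector about the tool's x, y, z each as a share of 0.1 rad, from -1 to 1, then the finger opening in mm, from 0 to 85.4. In form: [x, y, z, ax, ay, az, grip, x, y, z, ax, ay, az, grip, ...]. A call has 1 to 20 rows; each row shifts and turns the commanded pose from where the row before left it, along the tool's axes as they then stand; what a row does not reach is not made up. A row lasts 1/8 s, in which the tool goes at most 62.5 mm and 10.7 degrees, less where a joint would pass 70% of its speed; a pose out of reach is approached as far as the arm can. A call with a number of a shift or a turn outside -1 to 1 is refused whole. A call with a gripper value outside its range is refused whole. The fingers move at their own pace and stop on an object; "newtons" is the grip in N (left out, the last holds). Time passes only in rows, so rows that do not move let the fingers close. It gives the time, the measured TCP pose, the force, the opening and the grip force at its end, in the units of the state.
- ctrl.get_obs(): the state, without advancing time (a new reading comes with each control period).
- eyes.get_image(name): name is "scene" or "side" or "wrist"; returns a dict with "image" (400x640x3 uint8, red, green, blue), "z_map" (400x640 float32, m along the optical axis (not along the pixel's ray), 0 where there is no reading), "K" (3x3 intrinsics, pixels), "dist_coeffs" ([k1, k2, p1, p2, k3] as OpenCV has them; the pictures are not rectified), "cam_to_world" (4x4, takes a point from camera to world coordinates). Camera axes: x right, y up, looking along -z (the intrinsics and any distortion apply to the point x, -y, -z); pixel columns grow to the right and rows downward; lengths in m; the calibration is good to about 2 mm. A picture is of the moment at which its call begins.
- job.finish_job(): hands the job in; it is judged then, once.
Trained networks look in the newest picture that a camera, given by its name, has taken for a name from the list of things; names that differ only in an ending like _2 or _b are one class to them, and where a whole thing is asked for, a point or a joint stands for the part that bears it (a point fixed in the world has none). Each returns a list of dicts, best first, with "p" (0 to 1); they miss things now and then, are a little off and sometimes report something else, mostly with a low value. They report only what shows in the picture. A call takes as long as a camera call. They do not tell look-alikes from the thing itself.
- nets.silhouettes(camera, name): "mask" (400x640 bool, what is visible of it) and "bbox" ([left, top, right, bottom] in pixels, round what is visible of it).
The state is a dict: "t": time; "q": joint angles; "dq": joint speeds; "effort": joint torques, N m; "tool_pos": TCP position; "tool_rot": TCP orientation; "contact_force": force on the tool from outside, world axes, zero at the start; "wrist_torque": the same for the moment, N m; "opening": finger opening in m; "grip_force": force on a finger pad.
Only numpy, scipy, OpenCV 4.12 (cv2) and the standard library are available. Lean on these libraries where they do the work, as an engineer would, in place of code of your own. Each camera call takes 0.05 s, during which the arm holds its last target. There are 200 camera calls.

### The job

The sharpening is finished: slide the holder's clamp jaw back to free the whetstone, lift the stone out, and put it away brown side up in the bay in the foot of the knife block, pushed in lengthwise until it stops, so that only the end you pull it by stands out. The stone is brittle, so set it down rather than drop it, and leave the other things on the worktop where they are.

Things in the scene. Friction and masses are not known exactly. Their poses are not given: they have to be found in the camera images.
- whetstone: Whetstone 50 x 160 x 36 mm, 0.45 kg, brittle: black shoe 50 x 160 x 10 mm, on it the abrasive, 50 x 138 x 26 mm (lower half grey, top half brown); the shoe stands out 11 mm at each end. Origin: centre of its underside; y along its length, x across its 50 mm width, z up. At the start clamped in the holder, underside 34 mm above the worktop. Both ends are alike.
- holder: Grey stone holder (vice), fixed, 96 x 275 mm. Origin: on the worktop below the middle of the clamped stone; y along its bed towards the sliding jaw. Bed 34 mm wide, 34 mm high, leaving the stone's sides free at its middle. Fixed jaw at -y, sliding jaw at +y; each wraps the stone's last 38 mm with side cheeks 8 mm thick, 2 mm off it, 61 mm high, and an end stop 70 mm wide, 64 mm high.
- jaw (a joint): Sliding jaw of the holder: 0 = closed on the stone, 0.024 m = fully open; it slides along the holder's +y, away from the stone, stiffly (about 5 N), and stays where it is left. Its steel lip reaches 7 mm over the end of the shoe and holds the stone down until the jaw is slid back.
- jaw_knob (a point): Centre of the grip of the black ribbed knob standing upright on the sliding jaw: 32 mm across, grip centre 88 mm and top 102 mm above the worktop, 98 mm from the holder's origin when closed; jaw top below it at 64 mm. Moves with the jaw; y = opening direction.
- knife_block: Pale wood knife block, fixed. Foot 170 x 140 mm, 62 mm high; on its rear part (behind x = 15 mm) an upright block with knives, up to 350 mm high. In the front (-x) face of the foot opens a stone bay, a dark-lined tunnel 58 mm wide, 44 mm high and 130 mm deep to a cork stop, its floor the bare worktop, its mouth flared to 70 mm. Origin: centre of the foot's underside; x points in.
- bay_mouth (a point): Centre of the mouth of the stone bay, on the worktop in the front face of the knife block; x points into the bay, y across it, z up.
- stone_home (a point): Where the whetstone's origin lies when it is fully home in the bay: its leading end against the cork stop, 30 mm of its other end still standing out of the mouth; 50 mm inside the mouth, on the worktop. x points into the bay.
- tomato: red tomato, 62 mm across, bystander, origin at the centre of its underside. Leave it alone.
- onion: red onion, about 82 mm across and high, bystander, origin at the centre of its underside. Leave it alone.
- pepper: dark brown wooden pepper mill, 58 mm across, 170 mm high, bystander, origin at the centre of its underside. Leave it alone.
- mug: white mug with small leaf pattern, 92 mm across, 95 mm high, handle to one side, bystander, origin at the centre of its underside. Leave it alone.
Mind the look-alikes: they are no part of the job. Leave any yellow look-alike of the whetstone alone.

How it is judged:
By the outcome, as a careful person would: the job done as asked, in the order asked, and still so for the second after the job is handed in, with the robot touching nothing.
It also fails if it takes over 61 s, if anything falls off the work surface, if the arm or the gripper's body presses on something with over 40 N, if the wrist force passes 120 N, or if a joint passes its speed limit or range.

## Working session

There is one attempt and no reset: what is moved stays moved. The work goes in short steps, Python scripts to look and compute and a tool call to move; the robot and the scene stay as the last step left them, time stands still between calls to the robot, and variables do not carry over. Pictures are saved under pics/ and viewed, at most 10 in all, crops included, and the job is handed in when it is done.

Besides the shell and the picture viewer there is one more tool, called after "Call:" by a JSON object that holds its "api" and its "payload". jog_arm: Moves the arm, as the interface text tells. Shift numbers are shares of 0.06 m and turn numbers shares of 0.1 rad, none past 1 either way. Its arguments: {"type":"object","properties":{"commands":{"type":"array","items":{"type":"number"}},"newtons":{"type":"number"}},"required":["commands"]}

```bash
mkdir -p pics
cat > h.py <<'E'
import numpy as np, cv2
from station import ctrl, eyes, job, nets
def cloud(im):
    z=im["z_map"]; h,w=z.shape; u,v=np.meshgrid(np.arange(w),np.arange(h))
    p=cv2.undistortPoints(np.stack([u,v],-1).reshape(-1,1,2).astype(np.float32),im["K"],np.array(im["dist_coeffs"])).reshape(h,w,2)
    c=np.stack([p[...,0]*z,-p[...,1]*z,-z,np.ones_like(z)],-1)
    P=(c@np.array(im["cam_to_world"]).T)[...,:3]; P[z==0]=np.nan
    return P
def save(n,img): cv2.imwrite("pics/"+n,cv2.cvtColor(img,cv2.COLOR_RGB2BGR))
E
python3 - <<'E'
from h import *
ims={c:eyes.get_image(c) for c in("scene","side")}
save("a.png",np.vstack([cv2.resize(ims[c]["image"],(480,300)) for c in ims]))
for c in ims:
    P=cloud(ims[c]); np.save(c+".npy",P); cv2.imwrite(c+"_raw.png",ims[c]["image"][...,::-1])
    for n in["whetstone","holder","jaw","jaw_knob","knife_block","tomato","onion","pepper","mug"]:
        for d in nets.silhouettes(c,n)[:3]:
            m=d["mask"]; q=P[m]; q=q[~np.isnan(q[:,0])]
            print(c,n,round(d["p"],2),d["bbox"],np.round(np.median(q,0),3) if len(q) else None)
print(ctrl.get_obs()["tool_rot"],ctrl.tcp_to_grasp)
E
```

```text
scene whetstone 0.62 [288.3, 283.3, 339.0, 319.0] [ 0.305 -0.297  0.032]
scene whetstone 0.56 [290.5, 183.2, 326.0, 206.4] [0.482 0.077 0.065]
scene holder 0.56 [270.6, 166.6, 337.3, 228.2] [0.472 0.058 0.048]
scene jaw 0.73 [294.8, 116.3, 306.5, 155.5] [0.602 0.375 0.077]
scene jaw 0.6 [277.4, 167.0, 302.6, 199.0] [0.447 0.169 0.059]
scene jaw_knob 0.81 [281.9, 168.4, 300.6, 197.7] [0.448 0.169 0.059]
scene knife_block 0.88 [371.7, 204.5, 459.8, 304.8] [ 0.587 -0.395  0.076]
scene tomato 0.77 [366.6, 204.6, 379.9, 222.5] [ 0.649 -0.091  0.037]
scene tomato 0.35 [271.8, 167.7, 337.6, 228.0] [0.473 0.03  0.046]
scene onion 0.74 [380.4, 212.4, 403.0, 233.0] [ 0.664 -0.175  0.048]
scene pepper 0.93 [292.0, 117.8, 307.9, 153.8] [0.604 0.376 0.069]
scene pepper 0.55 [362.6, 204.2, 381.4, 220.3] [ 0.648 -0.089  0.037]
scene mug 0.65 [232.3, 136.9, 257.6, 168.0] [0.385 0.404 0.062]
side whetstone 0.89 [252.1, 278.4, 317.4, 331.3] [ 0.309 -0.303  0.034]
side whetstone 0.56 [285.6, 173.8, 331.9, 201.0] [0.484 0.077 0.067]
side holder 0.74 [272.8, 160.0, 343.8, 226.9] [ 0.479 -0.     0.044]
side jaw 0.65 [279.4, 157.2, 302.1, 191.7] [0.447 0.17  0.06 ]
side jaw 0.52 [386.4, 211.5, 421.1, 243.1] [ 0.664 -0.177  0.046]
side jaw_knob 0.83 [278.3, 158.4, 302.1, 192.0] [0.447 0.168 0.061]
side jaw_knob 0.29 [388.7, 210.3, 419.6, 244.4] [ 0.663 -0.179  0.046]
side knife_block 0.6 [363.2, 178.8, 497.6, 335.6] [ 0.585 -0.405  0.121]
side tomato 0.59 [374.2, 208.6, 392.1, 227.1] [ 0.647 -0.094  0.036]
side onion 0.86 [389.0, 211.2, 418.6, 242.3] [ 0.664 -0.176  0.046]
side onion 0.6 [281.7, 160.5, 301.6, 192.4] [0.447 0.169 0.061]
side pepper 0.74 [312.4, 110.4, 324.4, 156.8] [0.605 0.373 0.073]
side mug 0.82 [243.5, 130.2, 267.6, 161.3] [0.384 0.392 0.066]
[4.69187100e-01 3.10632531e+00 6.00883562e-05] -0.0187
```

View pics/a.png

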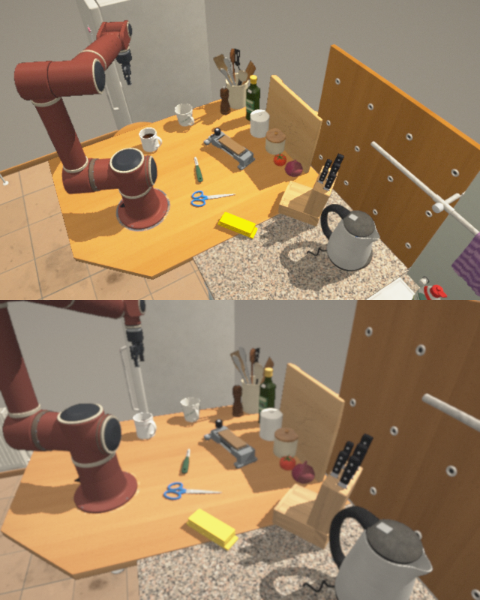

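The upper picture shows candidates for the whetstone (full-res scene pixels). One is the brown stone in the grey holder at (308,195). The other is the yellow bar at (314,301), which is the look-alike. I choose the one in the holder and check it in a crop.

Run:
```python
from h import *
a=cv2.imread("side_raw.png"); b=cv2.imread("scene_raw.png")
A=cv2.resize(a[150:240,255:375],(480,360),interpolation=3)
B=cv2.resize(a[160:350,340:520],(320,360),interpolation=3)
cv2.imwrite("pics/b.png",np.hstack([A,B]))
for c,box in(("scene",(160,235,260,345)),("side",(150,235,260,350))):
    P=np.load(c+".npy"); q=P[box[0]:box[1],box[2]:box[3]].reshape(-1,3); q=q[~np.isnan(q[:,0])]
    for lo,hi,n in((.066,.075,"top"),(.082,.11,"knob")):
        s=q[(q[:,2]>lo)&(q[:,2]<hi)&(abs(q[:,0]-.48)<.1)&(abs(q[:,1]-.08)<.16)]
        print(c,n,len(s),np.median(s,0),cv2.minAreaRect(s[:,:2].astype(np.float32)*1000))
    h=q[(q[:,2]>.02)&(q[:,2]<.08)&(abs(q[:,0]-.48)<.12)&(abs(q[:,1]-.08)<.17)]
    print("holder",cv2.minAreaRect(h[:,:2].astype(np.float32)*1000))
    P=P.reshape(-1,3);P=P[~np.isnan(P[:,0])]
    f=P[(abs(P[:,2]-.062)<.006)&(P[:,0]>.4)&(P[:,0]<.8)&(P[:,1]<-.25)&(P[:,1]>-.6)]
    print("foot",len(f),cv2.minAreaRect(f[:,:2].astype(np.float32)*1000))
```

```text
scene top 267 [0.48652445 0.08457725 0.06842965] ((480.9403076171875, 81.32161712646484), (64.84756469726562, 206.9939727783203), 16.57559585571289)
scene knob 67 [0.45598624 0.17579023 0.09668147] ((457.59576416015625, 179.72097778320312), (34.28573226928711, 33.18002700805664), 23.05110740661621)
holder ((479.95556640625, 103.68209838867188), (81.99961853027344, 270.4327087402344), 15.300721168518066)
foot 1314 ((629.574462890625, -424.97235107421875), (273.4773864746094, 350.6668701171875), 0.7230848670005798)
side top 375 [0.48855343 0.08059826 0.06760807] ((483.14056396484375, 100.24816131591797), (52.07012939453125, 166.9364471435547), 16.372404098510742)
side knob 82 [0.45863093 0.17391524 0.09683455] ((459.38348388671875, 178.08163452148438), (29.168426513671875, 31.25762367248535), 36.26491928100586)
holder ((482.79193115234375, 104.2681884765625), (73.25786590576172, 264.0740051269531), 16.01901626586914)
foot 2336 ((639.3048706054688, -414.05291748046875), (268.0826416015625, 338.7022399902344), 7.53780460357666)
```

View pics/b.png

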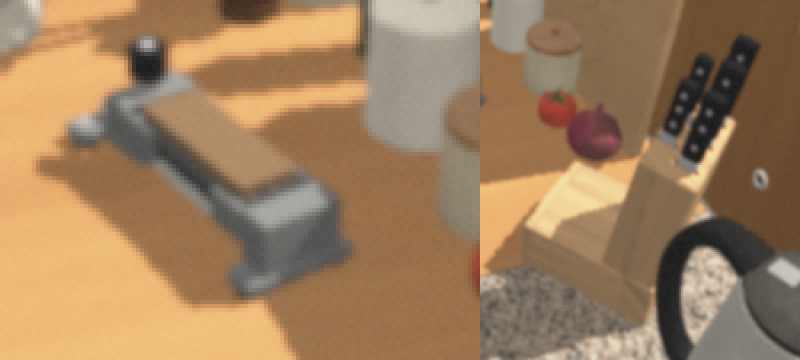

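The crop shows the brown-topped stone in the grey vice, with the knob at crop (150,60), so the choice is right. The foot of the block has no bay opening on its visible face, so the bay must face away from this camera. Next I work out the first move and fit the foot.

```bash
cat >> h.py <<'E'
from scipy.spatial.transform import Rotation as R
def down(yawy):  # tool z down, tool y at world angle yawy (deg)
    a=np.radians(yawy); y=np.array([np.cos(a),np.sin(a),0]); z=np.array([0,0,-1.]); return R.from_matrix(np.c_[np.cross(y,z),y,z])
def plan(pos,yawy,n,start=None):
    o=ctrl.get_obs(); p=np.array(o["tool_pos"]); r=R.from_rotvec(o["tool_rot"]); 
    if start is not None: p,r=np.array(start[0]),down(start[1])
    t=down(yawy); rv=(r.inv()*t).as_rotvec(); d=(np.array(pos)-p)/n
    for i in range(n):
        ri=r*R.from_rotvec(rv*i/n); print(np.round(ri.inv().apply(d)/.06,3),np.round(rv/n/.1,3))
E
python3 - <<'E'
from h import *
plan([.46,.12,.27],16.3,12)
for c in("scene","side"):
    P=np.load(c+".npy"); m=nets.silhouettes(c,"knife_block")[0]["mask"]
    q=P[m]; q=q[~np.isnan(q[:,0])]
    f=q[(abs(q[:,2]-.062)<.004)]
    print(c,len(f),np.round([f.min(0),f.max(0)],3)); r=cv2.minAreaRect(f[:,:2].astype(np.float32)*1000); print(r,np.round(cv2.boxPoints(r)))
    u=q[q[:,2]>.1]; print("up",np.round([u.min(0),u.max(0),np.median(u,0)],3),cv2.minAreaRect(u[:,:2].astype(np.float32)*1000))
E
```

```text
[-0.561 -0.52  -0.054] [0.    0.    0.822]
[-0.602 -0.472 -0.054] [0.    0.    0.822]
[-0.639 -0.421 -0.054] [0.    0.    0.822]
[-0.671 -0.367 -0.054] [0.    0.    0.822]
[-0.699 -0.311 -0.054] [0.    0.    0.822]
[-0.722 -0.253 -0.054] [0.    0.    0.822]
[-0.741 -0.192 -0.054] [0.    0.    0.822]
[-0.754 -0.131 -0.054] [0.    0.    0.822]
[-0.762 -0.069 -0.054] [0.    0.    0.822]
[-0.765 -0.006 -0.054] [0.    0.    0.822]
[-0.763  0.057 -0.054] [0.    0.    0.822]
[-0.756  0.12  -0.054] [0.    0.    0.822]
scene 906 [[ 0.491 -0.448  0.058]
 [ 0.662 -0.237  0.066]]
((596.8217163085938, -341.2460021972656), (144.15943908691406, 170.68130493164062), 35.41755294799805) [[ 489. -313.]
 [ 588. -453.]
 [ 705. -369.]
 [ 606. -230.]]
up [[ 0.557 -0.481  0.1  ]
 [ 0.767 -0.261  0.329]
 [ 0.606 -0.416  0.22 ]] ((663.6940307617188, -373.2734680175781), (289.34637451171875, 82.69271087646484), 33.57683181762695)
side 1922 [[ 0.492 -0.448  0.058]
 [ 0.762 -0.204  0.066]]
((654.1114501953125, -297.0152893066406), (283.6842041015625, 170.7756805419922), 35.884159088134766) [[ 489. -311.]
 [ 589. -449.]
 [ 819. -283.]
 [ 719. -145.]]
up [[ 0.558 -0.492  0.1  ]
 [ 0.763 -0.213  0.326]
 [ 0.605 -0.42   0.219]] ((667.6294555664062, -361.21075439453125), (337.5595703125, 95.3694839477539), 41.88581848144531)
```

Call:
{"api": "jog_arm", "payload": {"commands": [-0.561, -0.52, -0.054, 0, 0, 0.822, 85, -0.602, -0.472, -0.054, 0, 0, 0.822, 85, -0.639, -0.421, -0.054, 0, 0, 0.822, 85, -0.671, -0.367, -0.054, 0, 0, 0.822, 85, -0.699, -0.311, -0.054, 0, 0, 0.822, 85, -0.722, -0.253, -0.054, 0, 0, 0.822, 85, -0.741, -0.192, -0.054, 0, 0, 0.822, 85, -0.754, -0.131, -0.054, 0, 0, 0.822, 85, -0.762, -0.069, -0.054, 0, 0, 0.822, 85, -0.765, -0.006, -0.054, 0, 0, 0.822, 85, -0.763, 0.057, -0.054, 0, 0, 0.822, 85, -0.756, 0.12, -0.054, 0, 0, 0.822, 85, 0, 0, 0, 0, 0, 0, 85, 0, 0, 0, 0, 0, 0, 85]}}

```text
t: 2.85
tool_pos: [0.4598, 0.1202, 0.2701]
tool_rot: [-1.883, -2.514, -0.0]
contact_force: [-0.5, 0.7, 0.5]
opening: 0.0851
grip_force: 0.0
```

Run:
```python
from h import *
im=eyes.get_image("wrist"); save("c.png",im["image"]); P=cloud(im); np.save("wrist.npy",P)
print(np.round(im["cam_to_world"],3)); print(ctrl.get_obs()["tool_pos"],ctrl.get_obs()["tool_rot"])
for n in["whetstone","holder","jaw_knob"]:
    for d in nets.silhouettes("wrist",n)[:2]:
        m=d["mask"]&~np.isnan(P[...,0]); q=P[m]
        print(n,d["p"],d["bbox"],np.median(q,0))
        for lo,hi in((.064,.076),(.098,.108)):
            s=q[(q[:,2]>lo)&(q[:,2]<hi)]
            if len(s)>30: print(lo,len(s),s.mean(0),cv2.minAreaRect(s[:,:2].astype(np.float32)*1000))
```

```text
[[ 0.96  -0.268 -0.082  0.439]
 [ 0.28   0.918  0.282  0.193]
 [-0.    -0.293  0.956  0.413]
 [ 0.     0.     0.     1.   ]]
[0.45966832 0.1206498  0.27007904] [-1.88227167e+00 -2.51478046e+00 -1.43752121e-04]
whetstone 0.62 [308.9, 131.6, 360.7, 265.7] [0.48761881 0.09961335 0.07006705]
0.064 5822 [0.48834754 0.09459067 0.07012857] ((489.916259765625, 90.68421173095703), (49.56892776489258, 138.23876953125), 16.081209182739258)
holder 0.68 [300.0, 91.5, 371.1, 165.5] [0.4611678  0.1781392  0.06364629]
0.064 433 [0.46153534 0.18245455 0.06462972] ((463.1607666015625, 182.92416381835938), (43.108272552490234, 69.89366149902344), 87.1669692993164)
0.098 1006 [0.462018   0.18529399 0.1016794 ] ((462.0621337890625, 185.03887939453125), (31.494770050048828, 30.33919906616211), 16.32988929748535)
holder 0.62 [288.2, 51.4, 377.9, 292.9] [0.4703677  0.18184797 0.05997469]
0.064 1036 [0.4934016  0.07501688 0.06460343] ((489.4203186035156, 91.08698272705078), (67.2314453125, 219.0333251953125), 16.011089324951172)
0.098 1006 [0.462018   0.18529399 0.1016794 ] ((462.0621337890625, 185.03887939453125), (31.494770050048828, 30.33919906616211), 16.32988929748535)
jaw_knob 0.71 [299.4, 92.2, 373.5, 166.2] [0.46125339 0.1783293  0.06374543]
0.064 429 [0.46122233 0.18265341 0.06458514] ((462.9118347167969, 183.27923583984375), (67.23681640625, 26.976409912109375), 16.27798843383789)
0.098 1003 [0.46205214 0.18526099 0.10168953] ((462.0621337890625, 185.03887939453125), (31.494770050048828, 30.33919906616211), 16.32988929748535)
```

View pics/c.png

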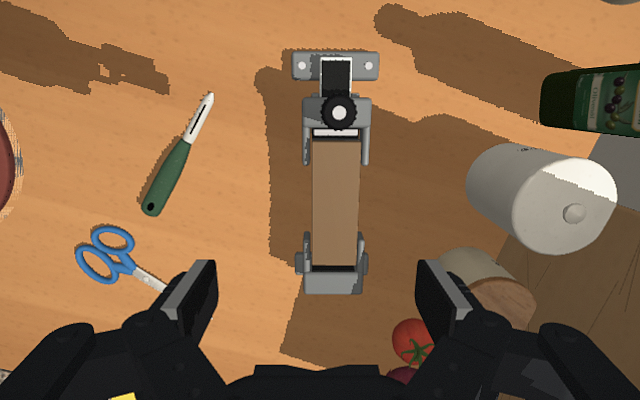

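The wrist picture shows the brown stone at (337,200), the knob at (339,112), the scissors at (120,265), and the canister at (540,195). Now I plan the knob grasp and check for obstacles.

Run:
```python
from h import *
P=np.load("wrist.npy").reshape(-1,3); P=P[~np.isnan(P[:,0])]
S=np.vstack([P]+[np.load(c+".npy").reshape(-1,3) for c in("scene","side")]); S=S[~np.isnan(S[:,0])]
for c in((.462,.185),(.49,.09)):
    d=S[:,:2]-c; e=d@np.array([np.cos(.281),np.sin(.281)]); 
    m=(S[:,2]>.03)&(S[:,2]<.25)&(np.hypot(*d.T)<.16)&(abs(e)>.055); print(c,m.sum(),np.round(np.percentile(abs(e[m]),[0,2,5]),3) if m.any() else "",np.round(S[m].mean(0),2))
m=(P[:,2]<.1)&(P[:,2]>.004)&(P[:,1]<.08)&(P[:,0]<.45)&(P[:,0]>.2);print("scissors etc",np.round([P[m].min(0),P[m].max(0)],3))
a=down(16.1)
plan([.462,.185,.13],16.1,3)
print(); plan([.462,.185,.070],16.1,2,([.462,.185,.13],16.1))
```

```text
(0.462, 0.185) 0  [nan nan nan]
(0.49, 0.09) 10 [0.155 0.155 0.156] [0.64 0.14 0.09]
scissors etc [[ 0.2   -0.281  0.004]
 [ 0.383  0.08   0.038]]
[0.337 0.114 0.778] [-0.    -0.     0.019]
[0.338 0.113 0.778] [-0.    -0.     0.019]
[0.338 0.112 0.778] [-0.    -0.     0.019]

[0.  0.  0.5] [0. 0. 0.]
[0.  0.  0.5] [0. 0. 0.]<stdin>:6: RuntimeWarning: Mean of empty slice.
  ret = um.true_divide(
```

Call:
{"api": "jog_arm", "payload": {"commands": [0.338, 0.113, 0.6, 0, 0, 0.019, 85, 0.338, 0.113, 0.7, 0, 0, 0.019, 85, 0.338, 0.113, 0.7, 0, 0, 0.019, 85, 0, 0, 0.65, 0, 0, 0, 85, 0, 0, 0.65, 0, 0, 0, 85, 0, 0, 0, 0, 0, 0, 85, 0, 0, 0, 0, 0, 0, 10, 0, 0, 0, 0, 0, 0, 10, 0, 0, 0, 0, 0, 0, 10, 0, 0, 0, 0, 0, 0, 10, 0, 0, 0, 0, 0, 0, 10], "newtons": 50}}

```text
t: 4.42
tool_pos: [0.4621, 0.184, 0.0743]
tool_rot: [-1.89, -2.508, 0.003]
contact_force: [-7.3, -2.4, 9.8]
opening: 0.0301
grip_force: 49.5
```

Call:
{"api": "jog_arm", "payload": {"commands": [0.1, 0, 0, 0, 0, 0, 10, 0.1, 0, 0, 0, 0, 0, 10, 0.1, 0, 0, 0, 0, 0, 10, 0.1, 0, 0, 0, 0, 0, 10, 0.03, 0, 0, 0, 0, 0, 10, 0, 0, 0, 0, 0, 0, 10]}}

```text
t: 5.18
tool_pos: [0.4555, 0.2071, 0.0742]
tool_rot: [1.889, 2.508, -0.008]
contact_force: [-6.9, -9.0, 11.3]
opening: 0.0303
grip_force: 49.5
```

Call:
{"api": "jog_arm", "payload": {"commands": [0, 0, 0, 0, 0, 0, 85, 0, 0, 0, 0, 0, 0, 85, 0, 0, 0, 0, 0, 0, 85, 0, 0, -0.7, 0, 0, 0, 85, 0, 0, -0.9, 0, 0, 0, 85, -0.4, 0, -1, 0, 0, 0, 85, -0.4, 0, -0.7, 0, 0, 0, 85, 0, 0, 0, 0, 0, 0, 85]}}

```text
t: 6.18
tool_pos: [0.471, 0.163, 0.2734]
tool_rot: [1.89, 2.502, 0.011]
contact_force: [-0.4, -0.1, -0.4]
opening: 0.0849
grip_force: 0.0
```

Run:
```python
from h import *
im=eyes.get_image("wrist"); save("d.png",im["image"]); P=cloud(im)
print(ctrl.get_obs()["tool_pos"],ctrl.get_obs()["contact_force"])
for n in["whetstone","jaw_knob"]:
    for d in nets.silhouettes("wrist",n)[:2]:
        m=d["mask"]&~np.isnan(P[...,0]); q=P[m]; print(n,d["p"])
        for lo,hi in((.064,.076),(.098,.108)):
            s=q[(q[:,2]>lo)&(q[:,2]<hi)]
            if len(s)>30: print(lo,len(s),s.mean(0),cv2.minAreaRect(s[:,:2].astype(np.float32)*1000))
plan([.483,.1147,.13],16.1,4);print()
```

```text
[0.46955294 0.16338461 0.27030995] [ 0.07241758  0.64827198 -0.35459417]
whetstone 0.74
0.064 5263 [0.48832598 0.09501414 0.07009354] ((489.6490173339844, 90.4354019165039), (49.98725128173828, 138.76495361328125), 16.08769416809082)
[-0.214  0.005  0.57 ] [-0.005 -0.001 -0.005]
[-0.214  0.005  0.57 ] [-0.005 -0.001 -0.005]
[-0.214  0.005  0.57 ] [-0.005 -0.001 -0.005]
[-0.214  0.004  0.57 ] [-0.005 -0.001 -0.005]
```

View pics/d.png

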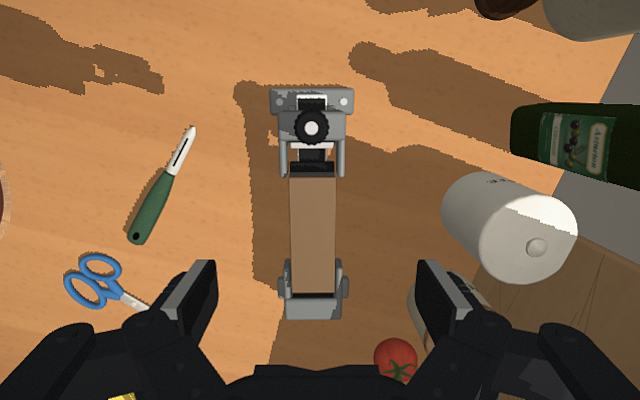

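The jaw is open and the lip is clear of the shoe, whose end shows at (312,170). Now I grasp the stone towards its +y end.

Run:
```python
from h import *
plan([.4819,.1175,.04],16.1,6)
```

```text
[-0.134  0.003  0.63 ] [-0.003 -0.001 -0.003]
[-0.134  0.003  0.63 ] [-0.003 -0.001 -0.003]
[-0.134  0.003  0.63 ] [-0.003 -0.001 -0.003]
[-0.134  0.003  0.63 ] [-0.003 -0.001 -0.003]
[-0.134  0.002  0.63 ] [-0.003 -0.001 -0.003]
[-0.134  0.002  0.63 ] [-0.003 -0.001 -0.003]
```

Call:
{"api": "jog_arm", "payload": {"commands": [-0.268, 0.006, 0.63, -0.003, 0, -0.003, 85, -0.268, 0.006, 0.63, -0.003, 0, -0.003, 85, -0.268, 0.006, 0.63, -0.003, 0, -0.003, 85, 0, 0, 0.63, -0.003, 0, -0.003, 85, 0, 0, 0.63, -0.003, 0, -0.003, 85, 0, 0, 0.63, -0.003, 0, -0.003, 85, 0, 0, 0, 0, 0, 0, 85, 0, 0, 0, 0, 0, 0, 85]}}

```text
t: 7.32
tool_pos: [0.483, 0.1178, 0.0417]
tool_rot: [1.888, 2.51, 0.002]
contact_force: [-0.1, 0.1, 0.5]
opening: 0.085
grip_force: 0.0
```

Call:
{"api": "jog_arm", "payload": {"commands": [0, 0, 0, 0, 0, 0, 35, 0, 0, 0, 0, 0, 0, 35, 0, 0, 0, 0, 0, 0, 35, 0, 0, 0, 0, 0, 0, 35], "newtons": 60}}

```text
t: 7.82
tool_pos: [0.4831, 0.1175, 0.0431]
tool_rot: [1.888, 2.51, 0.001]
contact_force: [-4.9, -0.8, 7.1]
opening: 0.0489
grip_force: 65.2
```

Call:
{"api": "jog_arm", "payload": {"commands": [0, 0, -0.2, 0, 0, 0, 35, 0, 0, -0.4, 0, 0, 0, 35, 0, 0, -0.7, 0, 0, 0, 35, 0, 0, -0.7, 0, 0, 0, 35, 0, 0, -0.6, 0, 0, 0, 35, 0, 0, 0, 0, 0, 0, 35]}}

```text
t: 8.57
tool_pos: [0.4848, 0.1177, 0.2013]
tool_rot: [1.885, 2.505, 0.011]
contact_force: [0.6, 1.1, -3.3]
opening: 0.0486
grip_force: 64.1
```

Run:
```python
from h import *
plan([.43,-.106,.22],35.5,8)
```

```text
[-0.416 -0.238 -0.041] [ 0.012  0.004 -0.424]
[-0.406 -0.256 -0.041] [ 0.012  0.004 -0.424]
[-0.395 -0.273 -0.04 ] [ 0.012  0.004 -0.424]
[-0.383 -0.289 -0.04 ] [ 0.012  0.004 -0.424]
[-0.37  -0.305 -0.04 ] [ 0.012  0.004 -0.424]
[-0.357 -0.321 -0.04 ] [ 0.012  0.004 -0.424]
[-0.343 -0.336 -0.04 ] [ 0.012  0.004 -0.424]
[-0.328 -0.35  -0.039] [ 0.012  0.004 -0.424]
```

Call:
{"api": "jog_arm", "payload": {"commands": [-0.416, -0.238, -0.04, 0, 0, -0.424, 35, -0.406, -0.256, -0.04, 0, 0, -0.424, 35, -0.395, -0.273, -0.04, 0, 0, -0.424, 35, -0.383, -0.289, -0.04, 0, 0, -0.424, 35, -0.37, -0.305, -0.04, 0, 0, -0.424, 35, -0.357, -0.321, -0.04, 0, 0, -0.424, 35, -0.343, -0.336, -0.04, 0, 0, -0.424, 35, -0.328, -0.35, -0.04, 0, 0, -0.424, 35, 0, 0, 0, 0, 0, 0, 35, 0, 0, 0, 0, 0, 0, 35]}}

```text
t: 9.82
tool_pos: [0.4273, -0.1057, 0.2144]
tool_rot: [-1.438, -2.791, -0.002]
contact_force: [1.2, 0.2, -4.3]
opening: 0.049
grip_force: 64.1
```

Run:
```python
from h import *
im=eyes.get_image("wrist"); save("e.png",im["image"]); P=cloud(im); np.save("wrist2.npy",P)
o=ctrl.get_obs();print(o["tool_pos"],o["tool_rot"],im["cam_to_world"][:3,3])
d=nets.silhouettes("wrist","whetstone")
for s in d: print(s["p"],s["bbox"])
q=P.reshape(-1,3);q=q[~np.isnan(q[:,0])]
f=q[(abs(q[:,2]-.062)<.004)&(q[:,0]>.45)&(q[:,1]<-.2)]
r=cv2.minAreaRect(f[:,:2].astype(np.float32)*1000);print("foot",len(f),r,np.round(cv2.boxPoints(r)))
T=np.array(o["tool_pos"]); rt=R.from_rotvec(o["tool_rot"]); l=rt.inv().apply(q-T)
s=q[(abs(l[:,1])<.028)&(l[:,0]>-.13)&(l[:,0]<.07)&(l[:,2]>-.05)&(l[:,2]<.012)]
ls=rt.inv().apply(s-T); print("stone local",ls.min(0),ls.max(0)); print(np.histogram(ls[:,2],bins=8))
top=ls[(ls[:,2]<-.015)&(ls[:,2]>-.035)]
print(cv2.minAreaRect(top[:,:2].astype(np.float32)*1000),np.polyfit(top[:,0],top[:,2],1))
```

```text
[ 0.42749494 -0.10553836  0.21482817] [-1.43708629e+00 -2.79216009e+00 -2.25276970e-03] [ 0.38406262 -0.04430108  0.35742085]
0.96 [250.6, 150.0, 384.8, 369.6]
foot 7 ((601.3801879882812, -231.56253051757812), (1.677223801612854, 2.560709238052368), 29.906570434570312) [[ 600. -231.]
 [ 601. -233.]
 [ 603. -232.]
 [ 601. -230.]]
stone local [-0.03535083 -0.02798381 -0.04998804] [0.05254948 0.02799954 0.00836411]
(array([  184,  1108,   756, 22223,   695,   575,  3420,   262]), array([-0.04998804, -0.04269402, -0.0354    , -0.02810598, -0.02081196,
       -0.01351794, -0.00622392,  0.0010701 ,  0.00836411]))
((3.1235313415527344, -0.047771453857421875), (76.9508285522461, 55.9727668762207), 0.4093783497810364) [ 0.01641875 -0.0266912 ]
```

View pics/e.png

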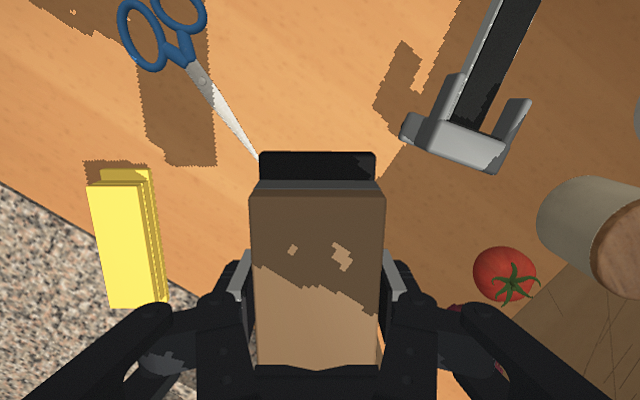

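The stone is held level, brown side up. It hides the foot from the wrist camera, so I turn the wrist about 90° to measure the block's front at close range.

Run:
```python
from h import *
o=ctrl.get_obs();print(np.round(o["q"],2)); print(eyes.get_image("wrist")["K"])
plan([.49,-.175,.24],35.5+80,14)
```

```text
[-0.41 -0.41  2.04  0.    1.51 -1.03]
[[340.00309385   0.         316.1492089 ]
 [  0.         340.00309385 199.84739077]
 [  0.           0.           1.        ]]
[-0.11   0.012 -0.029] [ 0.001  0.    -0.996]
[-0.111  0.001 -0.029] [ 0.001  0.    -0.996]
[-0.11  -0.01  -0.029] [ 0.001  0.    -0.996]
[-0.109 -0.021 -0.029] [ 0.001  0.    -0.996]
[-0.106 -0.032 -0.029] [ 0.001  0.    -0.996]
[-0.103 -0.042 -0.029] [ 0.001  0.    -0.996]
[-0.098 -0.052 -0.029] [ 0.001  0.    -0.996]
[-0.092 -0.062 -0.029] [ 0.001  0.    -0.996]
[-0.086 -0.07  -0.029] [ 0.001  0.    -0.996]
[-0.078 -0.079 -0.029] [ 0.001  0.    -0.996]
[-0.07  -0.086 -0.029] [ 0.001  0.    -0.996]
[-0.061 -0.093 -0.029] [ 0.001  0.    -0.996]
[-0.052 -0.098 -0.029] [ 0.001  0.    -0.996]
[-0.042 -0.103 -0.029] [ 0.001  0.    -0.996]
```

Call:
{"api": "jog_arm", "payload": {"commands": [-0.11, 0.01, -0.03, 0, 0, -1, 35, -0.11, 0, -0.03, 0, 0, -1, 35, -0.11, -0.01, -0.03, 0, 0, -1, 35, -0.11, -0.02, -0.03, 0, 0, -1, 35, -0.11, -0.03, -0.03, 0, 0, -1, 35, -0.1, -0.04, -0.03, 0, 0, -1, 35, -0.1, -0.05, -0.03, 0, 0, -1, 35, -0.09, -0.06, -0.03, 0, 0, -1, 35, -0.09, -0.07, -0.03, 0, 0, -1, 35, -0.08, -0.08, -0.03, 0, 0, -1, 35, -0.07, -0.09, -0.03, 0, 0, -1, 35, -0.06, -0.09, -0.03, 0, 0, -1, 35, -0.05, -0.1, -0.03, 0, 0, -1, 35, -0.04, -0.1, -0.03, 0, 0, -1, 35, 0, 0, 0, 0, 0, 0, 35, 0, 0, 0, 0, 0, 0, 35]}}

```text
t: 11.98
tool_pos: [0.4903, -0.175, 0.2414]
tool_rot: [-0.698, 3.062, 0.001]
contact_force: [-0.6, 0.2, -3.6]
opening: 0.049
grip_force: 64.1
```

Run:
```python
from h import *
im=eyes.get_image("wrist"); save("f.png",im["image"]); P=cloud(im); np.save("wrist2.npy",P)
o=ctrl.get_obs();print(o["tool_pos"],o["tool_rot"],im["cam_to_world"][:3,3])
q=P.reshape(-1,3);q=q[~np.isnan(q[:,0])]
f=q[(abs(q[:,2]-.062)<.003)&(q[:,0]>.45)&(q[:,1]<-.21)]
r=cv2.minAreaRect(f[:,:2].astype(np.float32)*1000);print("foot",len(f),r,np.round(cv2.boxPoints(r)))
T=np.array(o["tool_pos"]); rt=R.from_rotvec(o["tool_rot"]); l=rt.inv().apply(q-T)
t=l[(abs(l[:,1])<.035)&(l[:,0]>-.13)&(l[:,0]<.06)&(l[:,2]>-.035)&(l[:,2]<-.02)]
print("stone top",t.min(0),t.max(0),cv2.minAreaRect(t[:,:2].astype(np.float32)*1000))
```

```text
[ 0.49027192 -0.1750879   0.24136949] [-6.98478228e-01  3.06158779e+00  6.85589944e-04] [ 0.42282035 -0.20680573  0.38404761]
foot 15050 ((639.7640380859375, -327.9231262207031), (216.68173217773438, 203.62484741210938), 35.687225341796875) [[ 492. -308.]
 [ 611. -474.]
 [ 787. -347.]
 [ 668. -182.]]
stone top [-0.03678921 -0.03499781 -0.03499494] [ 0.04066144  0.03499281 -0.02000074] ((1.8942947387695312, -0.0291748046875), (77.36463165283203, 69.98893737792969), 0.3203234374523163)
```

View pics/f.png

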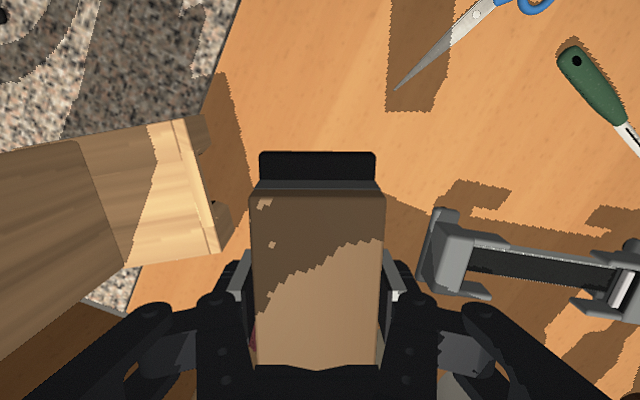

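The picture shows the foot at left, its front top edge running from (180,120) to (218,252), with the dark mouth sides at (215,205). I fit its edges.

Run:
```python
from h import *
P=np.load("wrist2.npy")
m=np.zeros(P.shape[:2],bool); m[100:270,60:232]=1; m&=(abs(P[...,2]-.062)<.0025)
f=P[m][:,:2]; 
best=cv2.minAreaRect(f.astype(np.float32)*1000); print(len(f),P[m][:,2].mean(),best,np.round(cv2.boxPoints(best),1))
for th in(-54.6,):
    a=np.radians(th); X=f@[np.cos(a),np.sin(a)]; Y=f@[-np.sin(a),np.cos(a)]
    xs=[];ys=[]
    E=[]
    for y in np.arange(np.percentile(Y,5),np.percentile(Y,95),.004): k=abs(Y-y)<.002; E.append((y,X[k].min()))
    E=np.array(E); p=np.polyfit(*E.T,1); print("front slope",np.degrees(p[0]),"front x",np.median(E[:,1]),E[:,1].std())
    for fn,n in((np.min,"ymin"),(np.max,"ymax")):
        E=np.array([(x,fn(Y[abs(X-x)<.002])) for x in np.arange(np.percentile(X,10),np.percentile(X,60),.004)]); print(n,np.degrees(np.polyfit(*E.T,1)[0]),np.median(E[:,1]),np.round(E[:,1],4))
# dark mouth: points low in front
k=np.zeros(P.shape[:2],bool); k[100:270,150:245]=1
q=P[k&(P[...,2]<.05)&(P[...,2]>.008)]; a=np.radians(-54.6)
X=q[:,:2]@[np.cos(a),np.sin(a)]; Y=q[:,:2]@[-np.sin(a),np.cos(a)]; print(len(q)); 
if len(q): print(np.percentile(X,[0,10,50,90,100]),np.histogram(Y,12))
```

```text
14631 0.06213178090878669 ((584.0760498046875, -316.4342041015625), (139.91197204589844, 119.93846893310547), 35.935218811035156) [[ 492.2 -308.9]
 [ 562.6 -406. ]
 [ 675.9 -323.9]
 [ 605.5 -226.8]]
front slope -0.24050953212687076 front x 0.536752999038159 0.0002700624376896459
ymin 0.1435458073516687 0.22297495921132665 [0.2229 0.2229 0.223  0.2232 0.2229 0.2228 0.2229 0.2232 0.223  0.223
 0.223  0.2231 0.223  0.2231]
ymax 0.14151053611115227 0.3621262615748599 [0.3621 0.3622 0.3621 0.3624 0.3618 0.362  0.3621 0.3619 0.3625 0.3626
 0.3619 0.3625 0.3619 0.3622]
996
[0.53596024 0.53658254 0.53726624 0.54106809 0.5515408 ] (array([169, 165, 144,  29,   0,   0,   0,   0,  78, 161, 130, 120]), array([0.22278203, 0.2343784 , 0.24597477, 0.25757114, 0.26916751,
       0.28076388, 0.29236025, 0.30395662, 0.31555299, 0.32714936,
       0.33874573, 0.35034211, 0.36193848]))
```

Run:
```python
from h import *
M=np.array([.5494,-.2680]); ex=np.array([.5821,-.8131]); ey=np.array([.8131,.5821])
for n in("wrist2","wrist","scene","side"):
    P=np.load(n+".npy").reshape(-1,3); P=P[~np.isnan(P[:,0])]; d=P[:,:2]-M; s=d@ex; l=d@ey
    m=(abs(l)<.09)&(s>-.27)&(s<-.01)&(P[:,2]>.006)&(P[:,2]<.12)
    print(n,m.sum(), np.round(np.c_[s[m],l[m],P[m][:,2]][::max(1,m.sum()//8)],3).tolist())
im=np.load("wrist2.npy"); print("scissor tip",(im[88,396,:2]-M)@ex,(im[88,396,:2]-M)@ey)
plan([.4621,-.1460,.10],35.6,14)
```

```text
wrist2 524 [[-0.265, -0.09, 0.007], [-0.241, -0.085, 0.008], [-0.24, -0.079, 0.007], [-0.227, -0.071, 0.007], [-0.242, 0.079, 0.011], [-0.251, 0.083, 0.016], [-0.234, 0.084, 0.015], [-0.242, 0.086, 0.018], [-0.234, 0.09, 0.018]]
wrist 116 [[-0.264, 0.089, 0.009], [-0.26, 0.09, 0.019], [-0.253, 0.086, 0.016], [-0.25, 0.083, 0.016], [-0.247, 0.085, 0.017], [-0.244, 0.083, 0.016], [-0.242, 0.081, 0.017], [-0.238, 0.088, 0.017], [-0.235, 0.087, 0.017]]
scene 69 [[-0.252, 0.09, 0.055], [-0.244, 0.089, 0.039], [-0.253, 0.083, 0.025], [-0.235, 0.086, 0.024], [-0.239, 0.087, 0.017], [-0.232, 0.087, 0.014], [-0.232, 0.087, 0.009], [-0.128, 0.057, 0.006], [-0.226, -0.078, 0.008]]
side 70 [[-0.246, 0.09, 0.061], [-0.235, 0.089, 0.045], [-0.238, 0.089, 0.026], [-0.255, 0.084, 0.015], [-0.251, 0.082, 0.015], [-0.254, 0.082, 0.01], [-0.231, 0.089, 0.016], [-0.231, 0.084, 0.016], [-0.238, 0.075, 0.01]]
scissor tip -0.20739906082640694 -0.0597821298056441
[0.015 0.046 0.168] [0.001 0.001 0.999]
[0.02  0.044 0.168] [0.001 0.001 0.999]
[0.024 0.042 0.168] [0.001 0.001 0.999]
[0.028 0.039 0.168] [0.001 0.001 0.999]
[0.032 0.036 0.168] [0.001 0.001 0.999]
[0.035 0.033 0.168] [0.001 0.001 0.999]
[0.038 0.029 0.168] [0.001 0.001 0.999]
[0.041 0.025 0.168] [0.001 0.001 0.999]
[0.043 0.021 0.168] [0.001 0.001 0.999]
[0.045 0.017 0.168] [0.001 0.001 0.999]
[0.047 0.012 0.168] [0.001 0.001 0.999]
[0.048 0.007 0.168] [0.001 0.001 0.999]
[0.048 0.002 0.168] [0.001 0.001 0.999]
[ 0.048 -0.002  0.168] [0.001 0.001 0.999]
```

Call:
{"api": "jog_arm", "payload": {"commands": [0.015, 0.046, 0.168, 0, 0, 1, 35, 0.02, 0.044, 0.168, 0, 0, 1, 35, 0.024, 0.042, 0.168, 0, 0, 1, 35, 0.028, 0.039, 0.168, 0, 0, 1, 35, 0.032, 0.036, 0.168, 0, 0, 1, 35, 0.035, 0.033, 0.168, 0, 0, 1, 35, 0.038, 0.029, 0.168, 0, 0, 1, 35, 0.041, 0.025, 0.168, 0, 0, 1, 35, 0.043, 0.021, 0.168, 0, 0, 1, 35, 0.045, 0.017, 0.168, 0, 0, 1, 35, 0.047, 0.012, 0.168, 0, 0, 1, 35, 0.048, 0.007, 0.168, 0, 0, 1, 35, 0.048, 0.002, 0.168, 0, 0, 1, 35, 0.048, 0, 0.168, 0, 0, 1, 35, 0, 0, 0, 0, 0, 0, 35, 0, 0, 0, 0, 0, 0, 35]}}

```text
t: 14.02
tool_pos: [0.4629, -0.1464, 0.101]
tool_rot: [1.435, 2.792, 0.002]
contact_force: [-0.5, 0.7, -4.7]
opening: 0.0493
grip_force: 64.0
```

Run:
```python
from h import *
plan([.4621,-.1460,.014],35.6,4)
```

```text
[ 0.004 -0.003  0.363] [ 0.005  0.003 -0.001]
[ 0.004 -0.002  0.363] [ 0.005  0.003 -0.001]
[ 0.004 -0.002  0.363] [ 0.005  0.003 -0.001]
[ 0.003 -0.002  0.363] [ 0.005  0.003 -0.001]
```

Call:
{"api": "jog_arm", "payload": {"commands": [0, -0.002, 0.5, 0, 0, 0, 35, 0, -0.002, 0.5, 0, 0, 0, 35, 0, -0.002, 0.3, 0, 0, 0, 35, 0, 0, 0.12, 0, 0, 0, 35, 0, 0, 0, 0, 0, 0, 35, 0, 0, 0, 0, 0, 0, 35]}}

```text
t: 14.78
tool_pos: [0.4635, -0.147, 0.0166]
tool_rot: [1.436, 2.79, 0.002]
contact_force: [-0.1, -0.9, -3.0]
opening: 0.049
grip_force: 64.0
```

Run:
```python
from h import *
o=ctrl.get_obs(); print(o["contact_force"],o["tool_pos"])
M=np.array([.5494,-.2680]); ex=np.array([.5821,-.8131]); t=M-.023*ex
plan([*t,.0135],35.6,8)
```

```text
[-0.13530881 -0.89145505 -2.96825047] [ 0.46350603 -0.14703158  0.01659226]
[-0.261 -0.001  0.007] [ 0.004  0.003 -0.002]
[-0.261 -0.001  0.007] [ 0.004  0.003 -0.002]
[-0.261 -0.001  0.007] [ 0.004  0.003 -0.002]
[-0.261 -0.001  0.007] [ 0.004  0.003 -0.002]
[-0.261 -0.001  0.007] [ 0.004  0.003 -0.002]
[-0.261 -0.001  0.007] [ 0.004  0.003 -0.002]
[-0.261 -0.001  0.007] [ 0.004  0.003 -0.002]
[-0.261 -0.001  0.007] [ 0.004  0.003 -0.002]
```

Call:
{"api": "jog_arm", "payload": {"commands": [-0.1, 0, 0.075, 0, 0, 0, 35, -0.26, 0, 0, 0, 0, 0, 35, -0.26, 0, 0, 0, 0, 0, 35, -0.26, 0, 0, 0, 0, 0, 35, -0.1, 0, 0, 0, 0, 0, 35, 0, 0, 0, 0, 0, 0, 35]}}

```text
t: 15.52
tool_pos: [0.4968, -0.1948, 0.0108]
tool_rot: [1.438, 2.792, 0.002]
contact_force: [0.6, -0.0, -5.4]
opening: 0.0487
grip_force: 64.1
```

Run:
```python
from h import *
M=np.array([.5494,-.2680]); ex=np.array([.5821,-.8131]); t=M-.023*ex
plan([*t,.0115],35.6,1)
```

```text
[-1.119  0.005 -0.011] [ 0.016  0.002 -0.02 ]
```

No contact so far, and the lead end is about 16 mm inside the mouth. I continue.

Call:
{"api": "jog_arm", "payload": {"commands": [-0.2, 0, 0, 0, 0, 0, 35, -0.2, 0.003, 0, 0, 0, 0, 35, -0.2, 0, 0, 0, 0, 0, 35, -0.2, 0.002, 0, 0, 0, 0, 35, -0.2, 0, 0, 0, 0, 0, 35, -0.1, 0, 0, 0, 0, 0, 35, 0, 0, 0, 0, 0, 0, 35]}}

```text
t: 16.4
tool_pos: [0.5354, -0.2483, 0.0109]
tool_rot: [1.438, 2.792, 0.002]
contact_force: [0.0, 0.5, -4.4]
opening: 0.0487
grip_force: 64.1
```

Call:
{"api": "jog_arm", "payload": {"commands": [0, 0, 0.015, 0, 0, 0, 35, 0, 0, 0.015, 0, 0, 0, 35, 0, 0, 0, 0, 0, 0, 35]}}

```text
t: 16.77
tool_pos: [0.5352, -0.2477, 0.0092]
tool_rot: [1.437, 2.792, 0.002]
contact_force: [-0.1, 0.4, -2.8]
opening: 0.0489
grip_force: 64.3
```

Call:
{"api": "jog_arm", "payload": {"commands": [0, 0, 0.02, 0, 0, 0, 35, 0, 0, 0, 0, 0, 0, 35]}}

```text
t: 17.02
tool_pos: [0.5352, -0.2478, 0.0091]
tool_rot: [1.438, 2.793, 0.002]
contact_force: [-5.2, 3.7, 4.3]
opening: 0.0489
grip_force: 65.3
```

Call:
{"api": "jog_arm", "payload": {"commands": [0, 0, 0, 0, 0, 0, 70, 0, 0, 0, 0, 0, 0, 70, 0, 0, 0, 0, 0, 0, 70, 0, 0, -0.5, 0, 0, 0, 70, 0, 0, -0.8, 0, 0, 0, 70, 0.6, 0, 0, 0, 0, 0, 0, 0.6, 0, 0, 0, 0, 0, 0, 0.6, 0, 0, 0, 0, 0, 0, 0, 0, 0, 0, 0, 0, 0, 0, 0, 0, 0, 0, 0, 0]}}

```text
t: 18.27
tool_pos: [0.473, -0.1606, 0.0863]
tool_rot: [1.437, 2.791, 0.002]
contact_force: [-1.0, -0.6, -0.0]
opening: -0.0001
grip_force: 0.0
```

Run:
```python
from h import *
M=np.array([.5494,-.2680]); ex=np.array([.5821,-.8131]); ey=np.array([.8131,.5821])
o=ctrl.get_obs(); print("s",(np.array(o["tool_pos"][:2])-M)@ex,o["opening"])
im=eyes.get_image("wrist"); save("g.png",im["image"]); P=cloud(im).reshape(-1,3); P=P[~np.isnan(P[:,0])]
d=P[:,:2]-M; s=d@ex; l=d@ey; m=(abs(l)<.04)&(s>-.1)&(s<.0)&(P[:,2]>.005)&(P[:,2]<.05)
print(m.sum(),[np.round([s[m].min(),l[m].min(),l[m].max()],4) if m.any() else 0])
plan([*(M-.125*ex),.007],35.6,2)
```

```text
s -0.13175929092477529 -7.85542297860711e-05
369 [array([-0.0492, -0.0043,  0.0062])]
[-0.053 -0.004  0.662] [ 0.011  0.01  -0.009]
[-0.053 -0.004  0.662] [ 0.011  0.01  -0.009]
```

View pics/g.png

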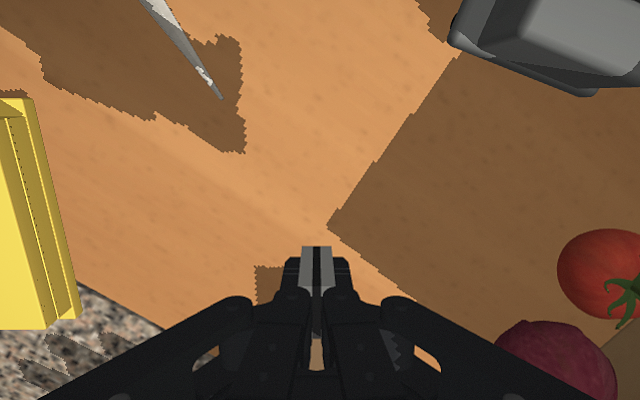

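The fingers are closed and behind the stone, with nothing below them. I lower and push.

Call:
{"api": "jog_arm", "payload": {"commands": [0, 0, 0.6, 0, 0, 0, 0, 0, 0, 0.6, 0, 0, 0, 0, -0.1, -0.005, 0.12, 0, 0, 0, 0, -0.2, 0, 0, 0, 0, 0, 0, -0.15, 0, 0, 0, 0, 0, 0, -0.1, 0, 0, 0, 0, 0, 0, 0, 0, 0, 0, 0, 0, 0]}}

```text
t: 19.2
tool_pos: [0.4923, -0.1878, 0.0076]
tool_rot: [1.437, 2.79, 0.002]
contact_force: [-0.6, -0.4, -0.4]
opening: -0.0004
grip_force: 0.0
```

Call:
{"api": "jog_arm", "payload": {"commands": [-0.12, 0, 0, 0, 0, 0, 0, -0.12, 0, 0, 0, 0, 0, 0, -0.12, 0, 0, 0, 0, 0, 0, -0.12, 0, 0, 0, 0, 0, 0, -0.12, 0, 0, 0, 0, 0, 0, -0.1, 0, 0, 0, 0, 0, 0, 0, 0, 0, 0, 0, 0, 0]}}

```text
t: 20.08
tool_pos: [0.5164, -0.2222, 0.0067]
tool_rot: [1.437, 2.79, 0.001]
contact_force: [0.5, -0.3, -0.0]
opening: 0.0001
grip_force: 0.0
```

Call:
{"api": "jog_arm", "payload": {"commands": [-0.1, 0, 0, 0, 0, 0, 0, -0.06, 0, 0, 0, 0, 0, 0, -0.04, 0, 0, 0, 0, 0, 0, 0, 0, 0, 0, 0, 0, 0]}}

```text
t: 20.58
tool_pos: [0.523, -0.2313, 0.0067]
tool_rot: [1.437, 2.791, 0.002]
contact_force: [-0.6, 1.9, 0.4]
opening: -0.0003
grip_force: 0.9
```

Run:
```python
from h import *
a=eyes.get_image("scene")["image"]; b=eyes.get_image("side")["image"]
A=cv2.resize(a[190:320,330:470],(400,371),interpolation=3);B=cv2.resize(b[170:340,340:500],(380,371),interpolation=3)
save("i.png",np.hstack([A,B]))
```

```text
(no output)
```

View pics/i.png

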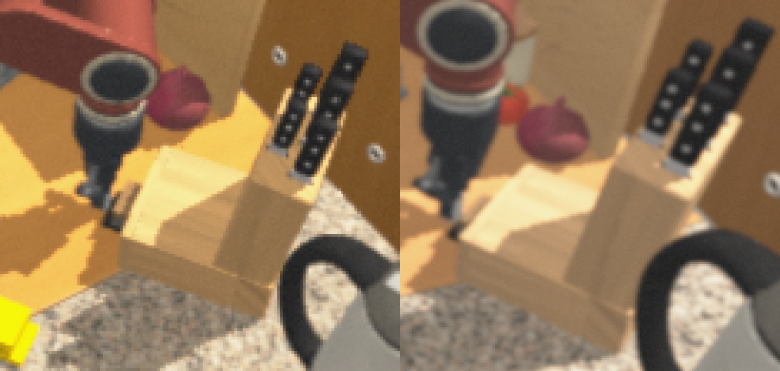

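The stone's brown end stands out at left crop (125,203), with the fingers against it. I push on gently until it meets the stop.

Call:
{"api": "jog_arm", "payload": {"commands": [-0.04, 0, 0, 0, 0, 0, 0, -0.04, 0, 0, 0, 0, 0, 0, 0, 0, 0, 0, 0, 0, 0]}}

```text
t: 21.05
tool_pos: [0.5257, -0.2352, 0.0067]
tool_rot: [1.437, 2.792, 0.002]
contact_force: [-0.6, 1.9, 0.6]
opening: 0.0002
grip_force: 0.9
```

Call:
{"api": "jog_arm", "payload": {"commands": [-0.03, 0, 0, 0, 0, 0, 0, -0.03, 0, 0, 0, 0, 0, 0, 0, 0, 0, 0, 0, 0, 0]}}

```text
t: 21.42
tool_pos: [0.5263, -0.236, 0.0064]
tool_rot: [-1.436, -2.789, -0.005]
contact_force: [-6.0, 8.7, 6.5]
opening: -0.0001
grip_force: 5.2
```

Call:
{"api": "jog_arm", "payload": {"commands": [-0.03, 0, 0, 0, 0, 0, 0, 0, 0, 0, 0, 0, 0, 0]}}

```text
t: 21.68
tool_pos: [0.5264, -0.2362, 0.0063]
tool_rot: [-1.434, -2.786, -0.007]
contact_force: [-9.1, 12.3, 10.3]
opening: -0.0002
grip_force: 7.9
```

It is at the stop: force rose with no motion. I back off, rise and turn the wrist for a check.

Call:
{"api": "jog_arm", "payload": {"commands": [0.15, 0, 0, 0, 0, 0, 0, 0.5, 0, 0, 0, 0, 0, 0, 0.5, 0, -0.5, 0, 0, 0, 0, 0, 0, -1, 0, 0, -1, 0, 0, 0, -1, 0, 0, -1, 0, 0, 0, -1, 0, 0, -1, 0, 0, 0, -0.5, 0, 0, -1, 0, 0, 0, 0, 0, 0, -1, 0, 0, 0, 0, 0, 0, -1, 0, 0, 0, 0, 0, 0, -1, 0, 0, 0, 0, 0, 0, -1, 0, 0, 0, 0, 0, 0, -1, 0, 0, 0, 0, 0, 0, -1, 0, 0, 0, 0, 0, 0, -1, 0, 0, 0, 0, 0, 0, -1, 0, 0, 0, 0, 0, 0, 0, 0]}}

```text
t: 23.68
tool_pos: [0.4886, -0.1838, 0.2471]
tool_rot: [-0.388, 3.114, -0.002]
contact_force: [0.7, 0.2, -0.1]
opening: -0.0001
grip_force: 0.0
```

Run:
```python
from h import *
M=np.array([.5494,-.2680]); ex=np.array([.5821,-.8131]); ey=np.array([.8131,.5821])
im=eyes.get_image("wrist"); save("j.png",im["image"]); P=cloud(im).reshape(-1,3); P=P[~np.isnan(P[:,0])]
d=P[:,:2]-M; s=d@ex; l=d@ey
for lo,hi in((.005,.013),(.031,.041)):
    m=(abs(l)<.045)&(s>-.1)&(s<-.003)&(P[:,2]>lo)&(P[:,2]<hi)
    print(m.sum(),np.round(np.percentile(s[m],[0,2]),4),np.round(np.percentile(l[m],[1,99]),4),P[m][:,2].mean())
```

```text
478 [-0.0303 -0.03  ] [-0.0244  0.0248] 0.0098868329972652
702 [-0.0195 -0.019 ] [-0.0243  0.0245] 0.035824994730994854
```

View pics/j.png

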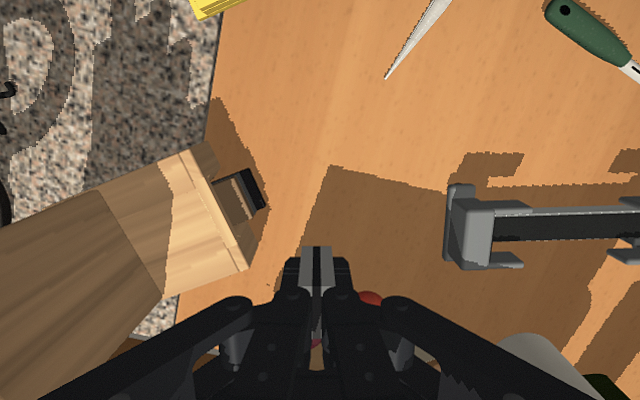

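The stone's end stands out of the mouth at (240,190), brown side up and flat. It protrudes 30 mm and is centred in the bay, so I hand in.

```bash
python3 -c "
from station import job
print(job.finish_job())"
```

```text
the job is handed in; nothing more can be done
None
```

I slid the jaw back, lifted the whetstone out and pushed it brown side up into the bay until it stopped, with 30 mm standing out, then handed the job in at about 24 s (no verdict was shown).

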